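# Chock a label roll on the sloping feed board

### The arm

A 7-joint arm with a two-finger parallel gripper is mounted at the origin on a cart in front of the work surface, level with it; the furniture and walls round the work are solid. World frame = base frame: x ahead of the robot, y to its left, z up, the work surface at z = 0. Lengths are in m, angles in rad, forces in N, time in s.
With the tool pointing down it reaches from about 0.4 to 0.85 m from the base axis. Payload 6.9 kg.
Tool frame: the origin (TCP) lies at the very end of the fingers, on their centre line; the grasp point (between the pads) lies 19 mm behind it (grasp_offset is the distance from the TCP to the grasp point, in m); z points along the fingers, y is the line along which they close (so a half turn about z gives the same grasp; the last joint's range is limited). The gripper opens to 85 mm and grips with 20 to 120 N. Pads are 22 mm wide; open, the fingers measure 114 mm over their backs; the gripper's body (76 mm by 85 mm) begins 54 mm behind the grasp point. The pads swing forward as they close: fully open they stand 13 mm farther back than shut.
Start: joints at [-1.038, 0.507, -0.238, 1.5, 0.126, 1.149, -0.155], TCP at [0.259, 0.569, 0.231] pointing down, gripper open.
Joint ranges: [-3.08, 3.08], [-0.24, 2.05], [-1.43, 1.35], [0, 2.5], [-1.52, 4.66], [0.17, 1.96], [-2.89, 2.89]. Speed limits (rad/s): [2.39, 2.39, 3.14, 3.14, 3.14, 3.14, 3.14].

### API

Orientations are given as a unit quaternion [x, y, z, w].
In Python, from station import get_state, capture, job_done, grasp_offset gives the robot as it stands.
- The arm moves only by the shell command python3 -m pendant 'ROWS' [FORCE]. ROWS is JSON, one flat list of numbers, 7 for each row, row after row: the turn, a rotation vector about the tool's x, y, z in degrees, then the shift along the tool's x, y, z in m, then the closure, from -1 (fully open) to 1 (shut). In form: [rx, ry, rz, tx, ty, tz, claw, rx, ry, rz, tx, ty, tz, claw, ...]. A call has 1 to 10 rows; each row is the pose to reach, as a shift and turn from the pose commanded when the call began, along the tool's axes at that moment; what a row does not reach only later rows make up. A row lasts 1/10 s, in which the tool goes at most 50 mm and 8.59 degrees, less where a joint would pass 70% of its speed; a pose out of reach is approached as far as the arm can. A call with a gripper value outside its range is refused whole. The fingers move at their own pace and stop on an object; FORCE is the grip in N (left out, the last holds). Time passes only in rows, so rows that repeat a pose let the fingers close. It gives the time, the measured TCP pose, the force, the opening and the grip force at its end, in the units of the state.
- get_state(): the state, without advancing time (a new reading comes with each control period).
- capture(name): name is "scene" or "side" or "wrist"; returns a dict with "frame" (420x560x3 uint8, red, green, blue), "fx", "fy", "cx", "cy" (pixels), "D" ([k1, k2, p1, p2, k3] as OpenCV has them; the pictures are not rectified), "R" (3x3) and "t" (3): a world point X has camera coordinates R X + t. Camera axes: x right, y down, z forward; pixel columns grow to the right and rows downward; lengths in m; the calibration is good to about 2 mm. A picture is of the moment at which its call begins. There is no depth.
- job_done(): hands the job in; it is judged then, once.
The state is a dict: "t": time; "q": joint angles; "dq": joint speeds; "joint_torque": joint torques, N m; "tcp_pos": TCP position; "eef_rot": TCP orientation; "wrist_force": force on the tool from outside, world axes, zero at the start; "torque": the same for the moment, N m; "gripper_width": opening from 0.0 (shut) to 1.0 (fully open); "grip_force": force on a finger pad.
Only numpy, scipy, OpenCV 4.12 (cv2) and the standard library are available. Lean on these libraries where they do the work, as an engineer would, in place of code of your own. Each camera call takes 0.05 s, during which the arm holds its last target. There are 200 camera calls.

### The job

Move the label roll that lies on its side in the low cradle onto the sloping feed board, parked so that it cannot roll away. First stand the black rubber chock on the board, square across its dark line and midway between the two side rails; then lay the roll across the slope against the chock's uphill side, midway between the rails, and let go of it only once it rests against the chock, which must stay on the line.

Things in the scene. Friction and masses are not known exactly. Their poses are not given: they have to be found in the camera images.
- feed_board: Fixed white board, 280 mm along its x, 220 mm wide (y) between thin side rails 8 mm above its surface. It climbs 8 degrees to its +x, the edge farther from the robot; rolling things run down it. Origin: on the worktop under its middle, axes level. Surface height above the worktop: 0.032 + 0.1405 * x (m, x in this frame): 12 mm at the low edge, 52 mm at the high edge.
- board_line (a point): Middle of the dark line, 6 mm wide, straight across the board (along its y), on the board's surface, 24 mm above the worktop, 55 mm from the board's middle towards the low edge. Same axes as the board.
- chock: Loose black rubber chock, roof-shaped, same both ways round: foot 56 and flat top 24 mm along its x, 32 mm high, 50 mm long along y between upright ends (grip across these), 0.15 kg. Origin: centre of its underside, z up. It does not slide on the slope. A roll resting against it on the board has its centre 43 mm (level) uphill of the chock's origin and 33 mm above the board.
- label_roll: Loose cream label roll, cylinder 66 mm in diameter, 58 mm wide, 0.11 kg, lying on its side in a low fixed cradle, narrower than the roll (other rolls stand or lie flat); axis 39 mm above the worktop. Origin: centre of one end face; its z axis runs level along the roll's axis to the other end face. Grip across the end faces. It rolls when pushed.
- roll_center (a point): Centre of the label roll, on its axis midway between the end faces: 39 mm above the worktop at the start, 33 mm above the board when it lies there. Same axes as the roll.
Not all that is in view belongs to the job. Of the things like the chock, leave any that is orange; of the rest the smaller one is meant. Leave any blue or turquoise look-alike of the label_roll alone.

How it is judged:
On the way:
1. the chock stands on the board's line, let go, before the roll comes to the board (x of chock in the frame of feed_board between -0.077 and -0.033 m and y of chock in the frame of feed_board between -0.035 and 0.035 m and angle between the y axis of chock and the y axis of feed_board, either way round below 0.26 rad and angle between chock's own z axis and vertical below 0.26 rad and contact force between chock and feed_board above 0.2 N and contact force between the fingers and chock below 0.05 N and contact force between label_roll and feed_board below 0.05 N and linear speed of chock below 0.02 m/s), for 0.2 s.
At the end, for the whole second after the job is handed in: Chock stands on the board within 22 mm of the line, roll lies on the board touching its uphill side; both within 35 mm of the midline between the rails and across the slope within 15 degrees, released and at rest (x of chock in the frame of feed_board between -0.077 and -0.033 m and y of chock in the frame of feed_board between -0.035 and 0.035 m and angle between the y axis of chock and the y axis of feed_board, either way round below 0.26 rad and angle between chock's own z axis and vertical below 0.26 rad and contact force between chock and feed_board above 0.2 N and contact force between label_roll and feed_board above 0.1 N and contact force between the fingers and label_roll below 0.05 N and contact force between the fingers and chock below 0.05 N and x of roll_center in the frame of feed_board between -0.045 and 0.025 m and contact force between label_roll and chock above 0.01 N and y of roll_center in the frame of feed_board between -0.035 and 0.035 m and angle between the z axis of label_roll and the y axis of feed_board, either way round below 0.26 rad and linear speed of each of label_roll, chock below 0.02 m/s and angular speed of label_roll below 0.3 rad/s).
It fails at once if the roll bears on the board while the chock is not standing on it (contact force between label_roll and feed_board above 0.1 N and horizontal distance between chock and board_line above 0.06 m).
It fails at once if the roll is let go on the board away from the chock (more than about 20 mm short of it) (contact force between label_roll and feed_board above 0.1 N and contact force between the fingers and label_roll below 0.05 N and horizontal distance between roll_center and chock above 0.066 m).
It also fails if it takes over 58 s, if anything falls off the work surface, if the arm or the gripper's body presses on something with over 40 N, if the wrist force passes 120 N, or if a joint passes its speed limit or range.

## Working session

There is one attempt and no reset: what is moved stays moved. The work goes in short steps, Python scripts to look and compute and a shell command to move; the robot and the scene stay as the last step left them, time stands still between calls to the robot, and variables do not carry over. Pictures are saved under pics/ and viewed, at most 12 in all, crops included, and the job is handed in when it is done.

```bash
mkdir -p pics; cat > h.py <<'E'
import numpy as np, cv2
from station import get_state, capture, job_done, grasp_offset
from scipy.spatial.transform import Rotation as Ro
def ray(c,uv):
    K=np.array([[c['fx'],0,c['cx']],[0,c['fy'],c['cy']],[0,0,1]])
    p=cv2.undistortPoints(np.array(uv,float).reshape(-1,1,2),K,np.array(c['D'],float)).reshape(-1,2)
    R=np.array(c['R']);t=np.array(c['t'])
    d=np.c_[p,np.ones(len(p))]@R
    return -R.T@t,d
def onz(c,uv,z):
    o,d=ray(c,uv); return o+d*((z-o[2])/d[:,2])[:,None]
def tool():
    s=get_state(); return np.array(s['tcp_pos']),Ro.from_quat(s['eef_rot'])
def save(c,n): cv2.imwrite(f'pics/{n}.png',c['frame'][:,:,::-1])
E
python3 - <<'E'
from h import *
a=capture('scene');b=capture('side')
import pickle;pickle.dump((a,b),open('ab.pkl','wb'))
save(a,'scene');save(b,'side')
s=get_state();print(s['t'],s['tcp_pos'],Ro.from_quat(s['eef_rot']).as_matrix().round(3),grasp_offset)
for c in(a,b):print(-np.array(c['R']).T@c['t'],np.array(c['R'])[2])
E
```

```text
0.1 [0.25916741 0.56823577 0.2305358 ] [[-0.91   0.415 -0.001]
 [ 0.415  0.91  -0.001]
 [-0.    -0.002 -1.   ]] 0.0187
[-0.25887117 -0.45541693  0.82716351] [ 0.64943951  0.39809834 -0.64787811]
[ 0.29342012 -1.29611197  0.85771395] [ 0.12331964  0.85170146 -0.50931021]
```

View pics/scene.png

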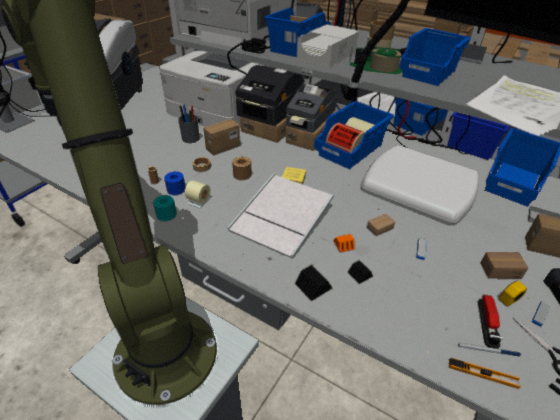

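View pics/side.png

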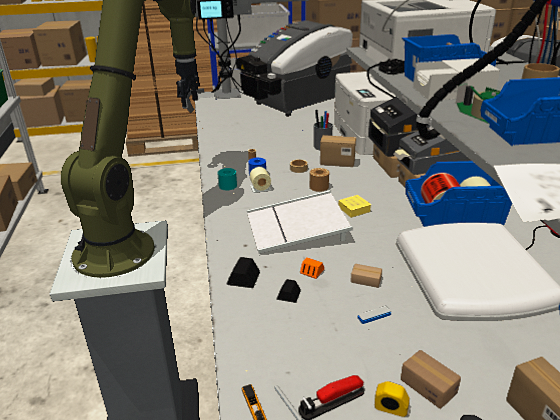

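The scene view shows these candidates:
- **Chock-like:** large black (313,281), small black (360,271) and orange (345,242). The small black one is meant: it is not orange, and it is the smaller of the other two.
- **Roll-like:** cream (198,190), blue (175,183), turquoise (165,208) and brown rolls that stand or lie flat. The cream one lying on its side is meant.

The board is at about (282,213) with its line at (275,218). Next I'll confirm both picks in one enlarged crop.

```bash
python3 - <<'E'
from h import *
import pickle
a,b=pickle.load(open('ab.pkl','rb'))
r=lambda c,x,y,w,h:cv2.resize(c['frame'][y:y+h,x:x+w,::-1],(400,300),interpolation=cv2.INTER_CUBIC)
m=np.vstack([np.hstack([r(a,150,160,80,60),r(a,290,230,100,75)]),np.hstack([r(b,220,150,80,60),r(b,220,245,100,75)])])
cv2.imwrite('pics/crop.png',m)
def blob(mask,near,lab):
    n,l,st,ce=cv2.connectedComponentsWithStats(mask.astype(np.uint8))
    i=[k for k in range(1,n) if st[k,4]>30]; k=min(i,key=lambda k:np.hypot(*(ce[k]-near)))
    print(lab,ce[k].round(1),st[k]); return (l==k)
for c,lab,nc,nr,nb in((a,'scene',(360,271),(198,190),(282,213)),(b,'side',(289,290),(260,180),(300,220))):
    f=c['frame'].astype(int);R,G,B=f[...,0],f[...,1],f[...,2]
    mk=blob(f.max(2)<55,nc,lab+' chock')
    pts=cv2.findContours(mk.astype(np.uint8),0,1)[0][0]
    print(cv2.approxPolyDP(cv2.convexHull(pts),1.5,True).reshape(-1,2).tolist())
    mk=blob((R-B>25)&(R>150)&(G>140),nr,lab+' roll')
    print('board px',f[nb[1],nb[0]])
    ys,xs=np.mgrid[:420,:560]
    mk=blob((f.min(2)>165),nb,lab+' board')
    h=cv2.convexHull(np.argwhere(mk)[:,::-1].astype(np.int32));q=cv2.approxPolyDP(h,6,True).reshape(-1,2);print(q.tolist())
E
```

```text
scene chock [359.5 271.9] [348 261  24  22 317]
[[358, 261], [371, 273], [370, 277], [360, 282], [348, 271]]
scene roll [193.7 187.8] [185 180  20  17 213]
board px [202 195 195]
scene board [289.7 203.8] [ 246  175   86   61 2831]
[[331, 194], [305, 235], [246, 210], [275, 175]]
side chock [289.2 291.3] [277 279  23  24 364]
[[295, 281], [299, 288], [295, 302], [277, 299], [286, 280]]
side roll [257.3 172.8] [249 167  21  17 146]
board px [235 228 220]
side board [257.8 171. ] [252 167  14  10  84]
[[265, 173], [252, 170]]
```

View pics/crop.png

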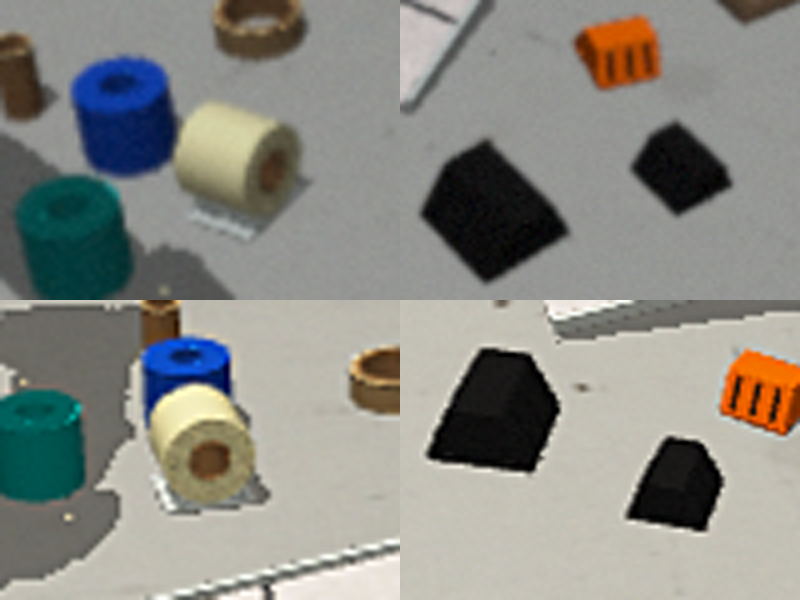

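The crop confirms it. The small black chock in the scene view spans (348..371, 261..282) and is clearly smaller than the other black one. The cream roll lies on its side in the cradle, its near end face at (204,194) in scene and (262,182) in side, with the blue roll just behind it.

```bash
python3 - <<'E'
from h import *
import pickle
a,b=pickle.load(open('ab.pkl','rb'))
sc=lambda p,ox,oy,k:[(x/k+ox,y/k+oy) for x,y in p]
print('chock side z0',onz(b,sc([(627,216),(706,230),(721,185)],220,245,4),0).round(3).tolist())
print('chock side top',onz(b,sc([(672,137),(703,142),(692,190),(655,184)],220,245,4) if 0 else sc([(x-400,y) for x,y in[(672,137),(703,142),(692,190),(655,184)]],220,245,4),.032).round(3).tolist())
print('chock side z0',onz(b,sc([(x-400,y) for x,y in[(627,216),(706,230),(721,185)]],220,245,4),0).round(3).tolist())
print('chock scene z0',onz(a,sc([(x-400,y) for x,y in[(633,168),(677,215),(730,185)]],290,230,4),0).round(3).tolist())
print('roll scene',onz(a,sc([(272,170),(204,150)],150,160,5),.039).round(3).tolist())
print('roll side',onz(b,sc([(211,159),(197,130)],220,150,5),.039).round(3).tolist())
for c,poly,up in((a,[(236,205),(310,235),(308,243),(234,213)],[(275,175),(331,194)]),(b,[(268,205),(290,240),(282,245),(262,207)],None)):
    g=cv2.cvtColor(c['frame'],cv2.COLOR_RGB2GRAY); m=np.zeros_like(g);cv2.fillPoly(m,[np.array(poly)],1)
    p=np.argwhere((m>0)&(g<110))[:,::-1].astype(np.float32)
    vx,vy,x0,y0=cv2.fitLine(p,cv2.DIST_HUBER,0,.01,.01).ravel();t=(p-[x0,y0])@[vx,vy]
    e=[(x0+vx*k,y0+vy*k) for k in(t.min(),t.max())];P=onz(c,e,.024)
    print(len(p),'line px',np.round(e,1).tolist(),'w',P.round(3).tolist(),'mid',P.mean(0).round(3),'len',np.linalg.norm(P[0]-P[1]).round(3))
    if up:print('upper',onz(c,up,.06).round(3).tolist())
E
```

```text
chock side z0 [[0.686, -0.344, 0.0], [0.729, -0.366, 0.0], [0.755, -0.326, 0.0]]
chock side top [[0.472, -0.263, 0.032], [0.491, -0.271, 0.032], [0.475, -0.317, 0.032], [0.453, -0.307, 0.032]]
chock side z0 [[0.437, -0.297, 0.0], [0.483, -0.319, -0.0], [0.502, -0.278, 0.0]]
chock scene z0 [[0.461, -0.256, -0.0], [0.438, -0.299, 0.0], [0.483, -0.32, -0.0]]
roll scene [[0.479, 0.28, 0.039], [0.471, 0.333, 0.039]]
roll side [[0.481, 0.282, 0.039], [0.477, 0.329, 0.039]]
72 line px [[243.8000030517578, 210.60000610351562], [308.1000061035156, 237.1999969482422]] w [[0.496, 0.13, 0.024], [0.501, -0.104, 0.024]] mid [0.498 0.013 0.024] len 0.234
upper [[0.677, 0.126, 0.06], [0.686, -0.086, 0.06]]
36 line px [[270.1000061035156, 204.39999389648438], [286.79998779296875, 242.8000030517578]] w [[0.487, 0.146, 0.024], [0.501, -0.085, 0.024]] mid [0.494 0.03  0.024] len 0.232
```

```bash
cat >> h.py <<'E'
def go(x,y,z,yaw):
    p,R=tool(); k=np.radians(yaw)
    ax=Ro.from_matrix(np.array([[np.sin(-k)*1,np.cos(k),0],[np.cos(k),np.sin(k),0],[0,0,-1]]))
    r=(R.inv()*ax).as_rotvec(degrees=True); d=R.inv().apply(np.array([x,y,z])-p)
    print((x,y,z,yaw),'rows:',r.round(1).tolist(),d.round(4).tolist())
E
python3 - <<'E'
from h import *
go(.45,.2,.23,64);go(.471,-.288,.15,64)
E
```

```text
(0.45, 0.2, 0.23, 64) rows: [-0.1, 0.0, 1.5] [-0.3264, -0.2559, 0.001]
(0.471, -0.288, 0.15, 64) rows: [-0.1, 0.0, 1.5] [-0.5479, -0.6911, 0.0816]
```

```bash
python3 -m pendant '[0,0,1.5,-0.326,-0.256,0,-1, 0,0,1.5,-0.326,-0.256,0,-1, 0,0,1.5,-0.326,-0.256,0,-1, 0,0,1.5,-0.326,-0.256,0,-1, 0,0,1.5,-0.326,-0.256,0,-1, 0,0,1.5,-0.326,-0.256,0,-1, 0,0,1.5,-0.326,-0.256,0,-1, 0,0,1.5,-0.326,-0.256,0,-1, 0,0,1.5,-0.326,-0.256,0,-1]'
python3 - <<'E'
from h import *
go(.471,-.288,.17,64)
E
```

```text
t: 1.0
tcp_pos: [0.4519, 0.1944, 0.231]
eef_rot: [0.229, 0.973, -0.001, 0.001]
wrist_force: [-0.2, -0.6, -0.3]
gripper_width: 1.002
grip_force: 0.0
(0.471, -0.288, 0.17, 64) rows: [-0.1, 0.1, -0.4] [-0.2318, -0.4232, 0.0625]
```

```bash
python3 -m pendant '[0,0,0,-0.232,-0.423,0.0625,-1, 0,0,0,-0.232,-0.423,0.0625,-1, 0,0,0,-0.232,-0.423,0.0625,-1, 0,0,0,-0.232,-0.423,0.0625,-1, 0,0,0,-0.232,-0.423,0.0625,-1, 0,0,0,-0.232,-0.423,0.0625,-1, 0,0,0,-0.232,-0.423,0.0625,-1, 0,0,0,-0.232,-0.423,0.0625,-1, 0,0,0,-0.232,-0.423,0.0625,-1, 0,0,0,-0.232,-0.423,0.0625,-1]'
python3 - <<'E'
from h import *
c=capture('wrist');save(c,'w1');p,R=tool();print(p)
f=c['frame'];m=(f.max(2)<60).astype(np.uint8)
for k in cv2.findContours(m,0,1)[0]:
    if cv2.contourArea(k)>300:
        q=cv2.approxPolyDP(cv2.convexHull(k),4,True).reshape(-1,2);print(cv2.contourArea(k),q.tolist(),onz(c,q,0).round(3)[:,:2].tolist())
E
```

```text
t: 2.0
tcp_pos: [0.4717, -0.285, 0.1681]
eef_rot: [0.226, 0.974, -0.0, -0.0]
wrist_force: [0.8, 1.0, -0.3]
gripper_width: 1.005
grip_force: 0.0
[ 0.47076795 -0.29114633  0.16742477]
40813.5 [[559, 409], [559, 419], [0, 419], [0, 283], [181, 272], [381, 272], [504, 340]] [[0.942, -0.059], [0.964, -0.062], [0.602, -0.804], [0.426, -0.634], [0.508, -0.426], [0.609, -0.219], [0.774, -0.109]]
2287.0 [[299, 168], [298, 213], [251, 211], [252, 168]] [[0.458, -0.254], [0.502, -0.275], [0.478, -0.319], [0.437, -0.297]]
7470.0 [[363, 5], [363, 56], [352, 84], [278, 89], [274, 1], [357, 0]] [[0.351, -0.142], [0.39, -0.157], [0.408, -0.175], [0.381, -0.24], [0.314, -0.211], [0.345, -0.145]]
```

View pics/w1.png

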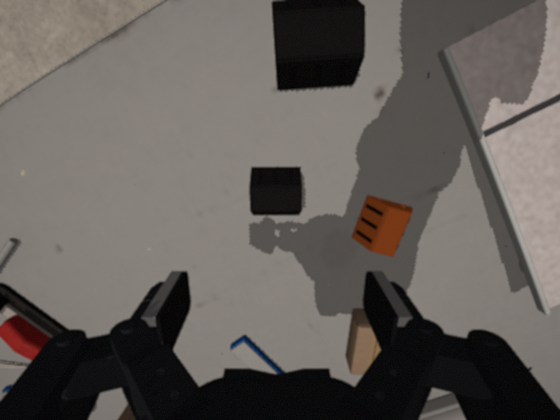

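The wrist view shows the small chock at (275,190), squared to the fingers, with nothing between them. Its foot centre is at (0.470,-0.287), yaw 63°.

```bash
python3 - <<'E'
from h import *
go(.470,-.287,.05,63);go(.470,-.287,.004,63)
E
```

```text
(0.47, -0.287, 0.05, 63) rows: [-0.3, 0.0, 0.5] [0.0026, 0.0039, 0.1174]
(0.47, -0.287, 0.004, 63) rows: [-0.3, 0.0, 0.5] [0.0026, 0.0042, 0.1634]
```

```bash
python3 -m pendant '[0,0,0.5,0.002,0.004,0.05,-1, 0,0,0.5,0.002,0.004,0.1,-1, 0,0,0.5,0.002,0.004,0.13,-1, 0,0,0.5,0.002,0.004,0.15,-1, 0,0,0.5,0.002,0.004,0.163,-1, 0,0,0.5,0.002,0.004,0.163,-1, 0,0,0.5,0.002,0.004,0.163,1, 0,0,0.5,0.002,0.004,0.163,1, 0,0,0.5,0.002,0.004,0.163,1, 0,0,0.5,0.002,0.004,0.163,1]' 40
python3 -m pendant '[0,0,0,0,0,0,1, 0,0,0,0,0,0,1, 0,0,0,0,0,0,1, 0,0,0,0,0,-0.04,1, 0,0,0,0,0,-0.08,1, 0,0,0,0,0,-0.12,1, 0,0,0,0,0,-0.12,1]'
python3 - <<'E'
from h import *
for y in(88,92,-88):go(.498,.018,.19,y)
E
```

```text
t: 3.05
tcp_pos: [0.4733, -0.2777, 0.0073]
eef_rot: [0.23, 0.973, -0.001, 0.001]
wrist_force: [-1.3, -0.5, 5.3]
gripper_width: 0.579
grip_force: 42.3
t: 3.75
tcp_pos: [0.4754, -0.2785, 0.1316]
eef_rot: [0.229, 0.973, -0.001, 0.005]
wrist_force: [1.0, -0.2, -2.3]
gripper_width: 0.58
grip_force: 43.1
(0.498, 0.018, 0.19, 88) rows: [-0.1, 0.6, -24.5] [0.1116, 0.2753, -0.0596]
(0.498, 0.018, 0.19, 92) rows: [-0.2, 0.6, -28.5] [0.1116, 0.2753, -0.0596]
(0.498, 0.018, 0.19, -88) rows: [0.8, 0.2, 151.5] [0.1116, 0.2753, -0.0596]
```

```bash
python3 -m pendant '[0,0,-8,0.02,0.04,-0.03,1, 0,0,-16,0.04,0.09,-0.06,1, 0,0,-24,0.06,0.14,-0.06,1, 0,0,-28.5,0.08,0.19,-0.06,1, 0,0,-28.5,0.1,0.235,-0.06,1, 0,0,-28.5,0.112,0.275,-0.06,1, 0,0,-28.5,0.112,0.275,-0.06,1, 0,0,-28.5,0.112,0.275,-0.06,1, 0,0,-28.5,0.112,0.275,-0.06,1]'
python3 - <<'E'
from h import *
c=capture('wrist');save(c,'w2');p,R=tool();print(p)
import pickle;pickle.dump(c,open('w2.pkl','wb'))
E
```

```text
t: 4.65
tcp_pos: [0.4948, 0.0182, 0.1855]
eef_rot: [-0.017, 1.0, -0.0, -0.0]
wrist_force: [0.1, -0.5, -1.4]
gripper_width: 0.577
grip_force: 43.1
[0.49480874 0.01747869 0.18551808]
```

View pics/w2.png

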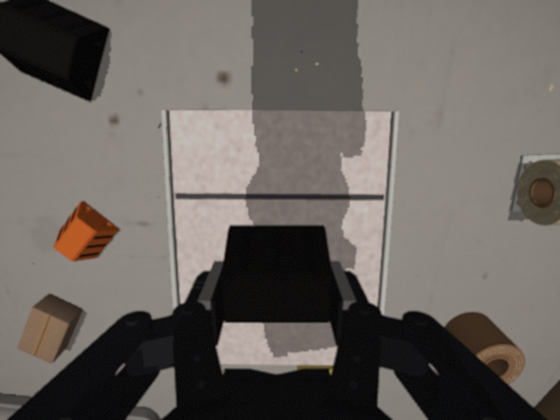

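The wrist view shows the held chock square in the grip at (277,272). The line runs from (177,196) to (383,198) between the rails, and the board's low edge is at row 110.

```bash
python3 - <<'E'
from h import *
import pickle;c=pickle.load(open('w2.pkl','rb'))
g=cv2.cvtColor(c['frame'],cv2.COLOR_RGB2GRAY)
E=[]
for u in(200,220,235,360,375):
    col=g[185:210,u].astype(float);w=np.clip(np.median(col)-col-15,0,None);E.append((u,185+(w*np.arange(25)).sum()/w.sum()))
vx,vy,x0,y0=cv2.fitLine(np.float32(E),2,0,.01,.01).ravel();f=lambda u:(u,y0+(u-x0)*vy/vx)
P=onz(c,[f(176),f(384)],.024);print(P.round(4).tolist(),'mid',P.mean(0).round(4),np.linalg.norm(P[0]-P[1]).round(3))
d=P[1]-P[0];print('yaw',np.degrees(np.arctan2(d[1],d[0])))
L=onz(c,[(163,110.5),(397,111)],.02);print('low',L.round(4).tolist(),L.mean(0).round(4))
print('tcp depth chock bottom', onz(c,[(219,318),(332,318)],.15).round(4).tolist())
go(.497,.018,.05,92)
E
```

```text
[[0.5, -0.086, 0.024], [0.4933, 0.1289, 0.024]] mid [0.4967 0.0215 0.024 ] 0.215
yaw 91.79407686445013
low [[0.4163, -0.0945, 0.02], [0.4085, 0.1306, 0.02]] [0.4124 0.0181 0.02  ]
tcp depth chock bottom [[0.551, -0.0203, 0.15], [0.5481, 0.0584, 0.15]]
(0.497, 0.018, 0.05, 92) rows: [-0.1, -0.0, -0.1] [-0.0023, 0.0006, 0.1355]
```

```bash
python3 -m pendant '[0,-2,0,-0.001,0.002,0.045,1, 0,-4,0,-0.001,0.002,0.09,1, 0,-8,0,-0.001,0.002,0.115,1, 0,-8,0,-0.001,0.002,0.125,1, 0,-8,0,-0.001,0.002,0.125,1, 0,-8,0,-0.001,0.002,0.125,1, 0,-8,0,-0.001,0.002,0.125,1]'
python3 - <<'E'
from h import *
p,R=tool();print(R.as_matrix().round(3));go(.496,.020,.033,92);go(.496,.020,.029,92)
E
```

```text
t: 5.4
tcp_pos: [0.498, 0.0209, 0.0622]
eef_rot: [-0.017, 0.997, 0.001, 0.071]
wrist_force: [-1.3, 0.5, -2.5]
gripper_width: 0.578
grip_force: 43.0
[[-0.989 -0.034  0.142]
 [-0.034  0.999  0.005]
 [-0.142 -0.    -0.99 ]]
(0.496, 0.02, 0.033, 92) rows: [-0.0, 8.1, -0.1] [0.0061, -0.0008, 0.0286]
(0.496, 0.02, 0.029, 92) rows: [-0.0, 8.1, -0.1] [0.0067, -0.0008, 0.0326]
```

```bash
python3 -m pendant '[0,0,0,0.003,0,0.015,1, 0,0,0,0.006,0,0.025,1, 0,0,0,0.006,0,0.029,1, 0,0,0,0.006,0,0.032,1, 0,0,0,0.006,0,0.032,1, 0,0,0,0.006,0,0.032,1]'
```

```text
t: 6.0
tcp_pos: [0.4949, 0.021, 0.0309]
eef_rot: [-0.017, 0.997, 0.001, 0.071]
wrist_force: [-9.9, 1.0, 27.5]
gripper_width: 0.574
grip_force: 47.2
```

```bash
python3 -m pendant '[0,0,0,0,0,-0.001,-1, 0,0,0,0,0,-0.001,-1, 0,0,0,0,0,-0.001,-1, 0,0,0,0,0,-0.001,-1, 0,0,0,0,0,-0.05,-1, 0,0,0,0,0,-0.1,-1, 0,0,0,0,0,-0.15,-1, 0,0,0,0,0,-0.16,-1, 0,0,0,0,0,-0.16,-1]'
python3 - <<'E'
from h import *
c=capture('wrist');save(c,'w3');m=(c['frame'].max(2)<60).astype(np.uint8)
for k in cv2.findContours(m,0,1)[0]:
    if 300<cv2.contourArea(k)<9000:
        q=cv2.approxPolyDP(cv2.convexHull(k),4,True).reshape(-1,2);print(q.tolist(),onz(c,q,.024).round(3)[:,:2].tolist())
go(.478,.305,.19,92);go(.478,.305,.19,97)
E
```

```text
t: 6.9
tcp_pos: [0.4733, 0.0203, 0.1886]
eef_rot: [-0.017, 0.997, 0.001, 0.072]
wrist_force: [0.2, 0.2, -0.0]
gripper_width: 0.996
grip_force: 0.0
[[378, 194], [300, 215], [261, 216], [175, 191], [256, 168], [300, 168]] [[0.494, 0.127], [0.522, 0.047], [0.525, 0.005], [0.499, -0.085], [0.471, -0.001], [0.469, 0.043]]
[[549, 163], [559, 201], [540, 215], [523, 214], [515, 187]] [[0.453, 0.298], [0.495, 0.328], [0.512, 0.314], [0.512, 0.294], [0.481, 0.272]]
[[0, 0], [56, 0], [94, 19], [81, 95], [0, 62]] [[0.332, -0.214], [0.332, -0.166], [0.345, -0.137], [0.406, -0.162], [0.379, -0.229]]
(0.478, 0.305, 0.19, 92) rows: [-0.0, 8.1, -0.0] [-0.0156, 0.2845, -0.0011]
(0.478, 0.305, 0.19, 97) rows: [-0.4, 8.1, -5.0] [-0.0156, 0.2845, -0.0011]
```

View pics/w3.png

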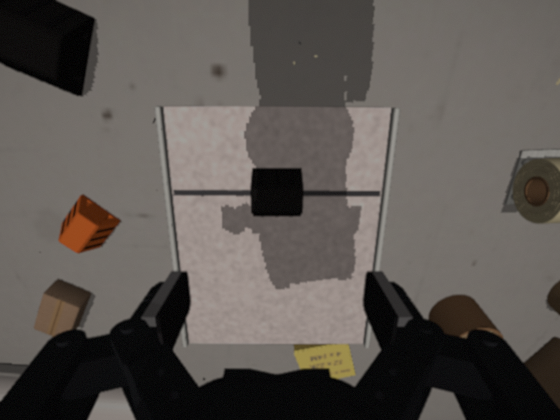

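The chock stands on the line at (277,192), centred between the rails, at about (0.497,0.022). Next is the roll.

```bash
python3 -m pendant '[0,4,0,0,0.05,0,-1, 0,8,0,0,0.1,0,-1, 0,8,-2,-0.005,0.15,0,-1, 0,8,-5,-0.01,0.2,0,-1, 0,8,-5,-0.015,0.245,0,-1, 0,8,-5,-0.015,0.285,0,-1, 0,8,-5,-0.015,0.285,0,-1, 0,8,-5,-0.015,0.285,0,-1]'
python3 - <<'E'
from h import *
c=capture('wrist');save(c,'w4');import pickle;pickle.dump(c,open('w4.pkl','wb'))
f=c['frame'].astype(int);m=((f[...,0]-f[...,2]>18)&(f[...,0]>90)).astype(np.uint8)
for k in cv2.findContours(m,0,1)[0]:
    if 300<cv2.contourArea(k):
        q=cv2.boxPoints(cv2.minAreaRect(k));print(cv2.minAreaRect(k),q.round().tolist(),onz(c,q,.06).round(3)[:,:2].tolist())
print(tool()[0])
E
```

```text
t: 7.75
tcp_pos: [0.4761, 0.3062, 0.1858]
eef_rot: [-0.062, 0.998, -0.004, -0.002]
wrist_force: [0.5, -1.0, -0.4]
gripper_width: 0.999
grip_force: 0.0
((109.7199935913086, 396.5399475097656), (15.132086753845215, 31.536964416503906), 81.8698959350586) [[93.0, 391.0], [124.0, 387.0], [126.0, 402.0], [95.0, 406.0]] [[0.734, 0.117], [0.721, 0.156], [0.745, 0.157], [0.759, 0.118]]
((226.92608642578125, 363.0006408691406), (27.21146583557129, 58.151512145996094), 75.46554565429688) [[195.0, 357.0], [252.0, 343.0], [258.0, 369.0], [202.0, 383.0]] [[0.663, 0.238], [0.634, 0.298], [0.67, 0.309], [0.701, 0.247]]
((355.9880676269531, 340.2059326171875), (45.163352966308594, 31.96135902404785), 74.87599182128906) [[335.0, 323.0], [366.0, 314.0], [377.0, 358.0], [346.0, 366.0]] [[0.597, 0.382], [0.582, 0.412], [0.637, 0.438], [0.653, 0.406]]
((497.75006103515625, 228.25003051757812), (28.284271240234375, 36.06244659423828), 45.0) [[475.0, 231.0], [501.0, 206.0], [521.0, 226.0], [495.0, 251.0]] [[0.477, 0.496], [0.45, 0.511], [0.466, 0.538], [0.495, 0.523]]
((52.49161148071289, 264.34625244140625), (153.10279846191406, 105.58106994628906), 89.26547241210938) [[-1.0, 188.0], [104.0, 187.0], [106.0, 340.0], [1.0, 342.0]] [[0.493, 0.045], [0.479, 0.147], [0.654, 0.139], [0.676, 0.015]]
((284.30499267578125, 200.17938232421875), (65.98441314697266, 67.02517700195312), 2.385944128036499) [[250.0, 232.0], [253.0, 165.0], [319.0, 168.0], [316.0, 235.0]] [[0.506, 0.283], [0.443, 0.279], [0.438, 0.337], [0.501, 0.346]]
((52.97397994995117, 146.84352111816406), (128.252685546875, 66.4552001953125), 33.070674896240234) [[-19.0, 140.0], [17.0, 84.0], [125.0, 154.0], [89.0, 210.0]] [[0.449, 0.035], [0.398, 0.075], [0.447, 0.166], [0.503, 0.13]]
((526.0, 6.0), (12.0, 66.0), 90.0) [[493.0, 0.0], [559.0, 0.0], [559.0, 12.0], [493.0, 12.0]] [[0.291, 0.449], [0.282, 0.502], [0.29, 0.505], [0.299, 0.452]]
[0.4766561  0.30475625 0.18630503]
```

View pics/w4.png

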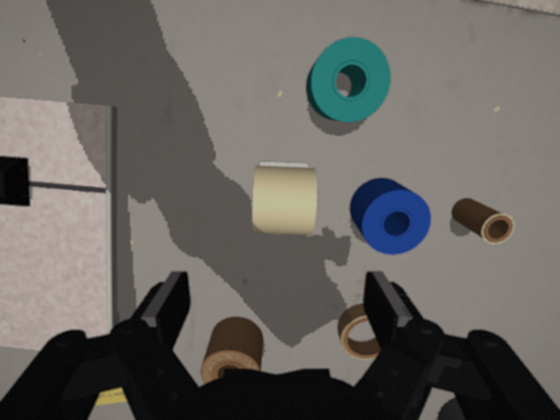

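The wrist view shows the roll at (284,200), axis about 95°. The blue roll's base starts near column 352, so I'll open only partway on the descent.

```bash
python3 - <<'E'
from h import *
import pickle;c=pickle.load(open('w4.pkl','rb'))
print(onz(c,[(284.5,200)],.039).round(4),onz(c,[(251,200),(318,202),(355,210)],.06).round(4).tolist())
q=onz(c,[(284.5,200)],.039)[0]
go(q[0],q[1],.023,94.5)
go(.476,.310,.023,94.5)
E
```

```text
[[0.4764 0.3126 0.039 ]] [[0.4743, 0.2811, 0.06], [0.4684, 0.3421, 0.06], [0.4715, 0.3772, 0.06]]
(np.float64(0.4763631501869439), np.float64(0.3126369980116687), 0.023, 94.5) rows: [-0.5, -0.2, 2.5] [-0.0013, 0.0093, 0.1632]
(0.476, 0.31, 0.023, 94.5) rows: [-0.5, -0.2, 2.5] [-0.0006, 0.0067, 0.1633]
```

```bash
python3 -m pendant '[0,0,2.5,-0.001,0.0075,0.04,-0.65, 0,0,2.5,-0.001,0.0075,0.08,-0.65, 0,0,2.5,-0.001,0.0075,0.1,-0.65, 0,0,2.5,-0.001,0.0075,0.12,-0.65, 0,0,2.5,-0.001,0.0075,0.14,-0.65, 0,0,2.5,-0.001,0.0075,0.155,-0.65, 0,0,2.5,-0.001,0.0075,0.163,-0.65, 0,0,2.5,-0.001,0.0075,0.163,-0.65]'
```

```text
t: 8.6
tcp_pos: [0.4771, 0.3104, 0.0244]
eef_rot: [-0.038, 0.999, -0.004, -0.001]
wrist_force: [-0.2, -0.6, -0.3]
gripper_width: 0.824
grip_force: 0.0
```

No contact on the way down. Now close, then lift.

```bash
python3 -m pendant '[0,0,0,0,0,0,1, 0,0,0,0,0,0,1, 0,0,0,0,0,0,1, 0,0,0,0,0,0,1, 0,0,0,0,0,0,1]' 30
python3 -m pendant '[0,0,0,0,0,-0.03,1, 0,0,0,0,0,-0.07,1, 0,0,0,0,0,-0.11,1, 0,0,0,0,0,-0.13,1, 0,0,0,0,0,-0.13,1, 0,0,0,0,0,-0.13,1]'
python3 - <<'E'
from h import *
c=capture('wrist');save(c,'w5')
go(.545,.0235,.14,92)
E
```

```text
t: 9.1
tcp_pos: [0.4777, 0.3124, 0.0262]
eef_rot: [-0.039, 0.999, -0.003, 0.0]
wrist_force: [0.3, -0.7, 0.1]
gripper_width: 0.662
grip_force: 34.2
t: 9.7
tcp_pos: [0.4773, 0.3128, 0.1556]
eef_rot: [-0.039, 0.999, -0.003, 0.0]
wrist_force: [-0.7, -0.3, -0.8]
gripper_width: 0.665
grip_force: 34.1
(0.545, 0.0235, 0.14, 92) rows: [-0.4, -0.1, 2.5] [-0.0454, -0.2933, 0.0168]
```

View pics/w5.png

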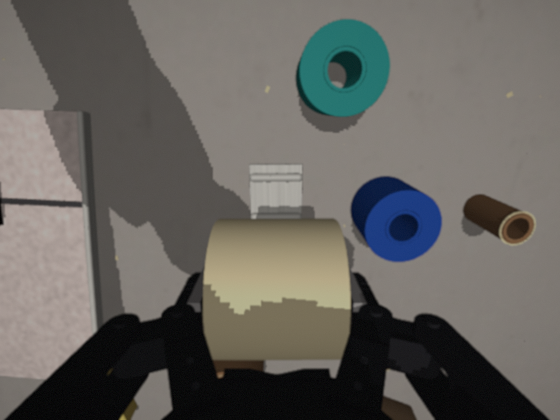

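The roll is held square between the pads, at (277,290). Carry it over the board, a little uphill of its resting place.

```bash
python3 -m pendant '[0,0,0.5,-0.005,-0.045,0,1, 0,0,1,-0.015,-0.09,0,1, 0,0,1.5,-0.025,-0.135,0,1, 0,0,2,-0.035,-0.18,0,1, 0,0,2.5,-0.045,-0.225,0,1, 0,0,2.5,-0.05,-0.265,0.01,1, 0,0,2.5,-0.05,-0.293,0.017,1, 0,0,2.5,-0.05,-0.293,0.017,1, 0,0,2.5,-0.05,-0.293,0.017,1, 0,0,2.5,-0.05,-0.293,0.017,1]'
python3 - <<'E'
from h import *
go(.549,.0235,.062,92);go(.541,.0235,.050,92)
E
```

```text
t: 10.75
tcp_pos: [0.5497, 0.0262, 0.1398]
eef_rot: [-0.018, 1.0, -0.003, -0.001]
wrist_force: [-0.8, 0.5, -0.8]
gripper_width: 0.662
grip_force: 34.1
(0.549, 0.0235, 0.062, 92) rows: [-0.3, -0.1, 0.1] [0.0007, -0.0023, 0.0778]
(0.541, 0.0235, 0.05, 92) rows: [-0.3, -0.1, 0.1] [0.0086, -0.0019, 0.0898]
```

```bash
python3 -m pendant '[0,0,0,0,-0.002,0.03,1, 0,0,0,0,-0.002,0.06,1, 0,0,0,0,-0.002,0.075,1, 0,0,0,0,-0.002,0.082,1, 0,0,0,0,-0.002,0.082,1, 0,0,0,0,-0.002,0.082,1]'
python3 -m pendant '[0,0,0,0,0,0.002,1, 0,0,0,0,0,0.004,1, 0,0,0,0,0,0.006,1, 0,0,0,0,0,0.006,1, 0,0,0,0,0,0.006,1]'
```

```text
t: 11.35
tcp_pos: [0.5508, 0.0231, 0.0592]
eef_rot: [-0.018, 1.0, -0.003, 0.001]
wrist_force: [0.4, 0.3, -0.2]
gripper_width: 0.666
grip_force: 34.1
t: 11.85
tcp_pos: [0.5502, 0.0222, 0.0526]
eef_rot: [-0.017, 1.0, -0.003, 0.0]
wrist_force: [-0.7, 0.0, -1.8]
gripper_width: 0.662
grip_force: 34.1
```

```bash
python3 -m pendant '[0,0,0,0.002,0,0.0,1, 0,0,0,0.004,0,0.001,1, 0,0,0,0.006,0,0.001,1, 0,0,0,0.008,0,0.002,1, 0,0,0,0.008,0,0.002,1, 0,0,0,0.008,0,0.002,1]'
```

```text
t: 12.45
tcp_pos: [0.5426, 0.022, 0.0509]
eef_rot: [-0.017, 1.0, -0.003, 0.001]
wrist_force: [0.3, -0.0, 3.6]
gripper_width: 0.659
grip_force: 34.5
```

```bash
python3 -m pendant '[0,0,0,0.001,0,0,1, 0,0,0,0.002,0,0.0003,1, 0,0,0,0.003,0,0.0003,1, 0,0,0,0.003,0,0.0003,1]'
python3 - <<'E'
from h import *
b=capture('side');save(b,'s6');cv2.imwrite('pics/s6c.png',cv2.resize(b['frame'][180:270,230:350,::-1],(800,600),interpolation=cv2.INTER_CUBIC))
E
```

```text
t: 12.85
tcp_pos: [0.5395, 0.0219, 0.0504]
eef_rot: [-0.017, 1.0, -0.003, 0.001]
wrist_force: [1.2, -0.4, 4.5]
gripper_width: 0.662
grip_force: 34.6
```

View pics/s6c.png

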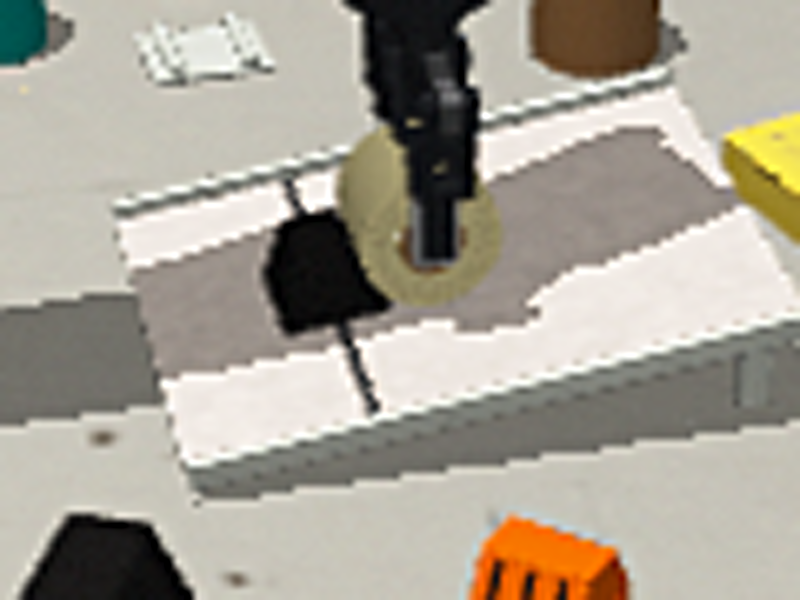

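In the side crop, the roll, gripped at its near end face (435,240), lies against the chock (320,275), and the chock is still on the line. I'll nudge a bit further to confirm contact.

```bash
python3 -m pendant '[0,0,0,0.001,0,0,1, 0,0,0,0.002,0,0,1, 0,0,0,0.002,0,0,1]'
```

```text
t: 13.2
tcp_pos: [0.5369, 0.0218, 0.0501]
eef_rot: [-0.017, 1.0, -0.003, -0.0]
wrist_force: [0.9, 0.3, 2.3]
gripper_width: 0.663
grip_force: 34.5
```

```bash
python3 -m pendant '[0,0,0,0.001,0,0.0003,1, 0,0,0,0.002,0,0.0007,1, 0,0,0,0.002,0,0.0007,1]'
python3 - <<'E'
from h import *
b=capture('side');m=cv2.resize(b['frame'][195:240,260:320,::-1],(800,600),interpolation=cv2.INTER_CUBIC);cv2.imwrite('pics/s7c.png',m)
for _ in range(1):print(get_state()['wrist_force'],get_state()['torque'])
E
```

```text
t: 13.5
tcp_pos: [0.5361, 0.0217, 0.05]
eef_rot: [-0.017, 1.0, -0.003, 0.001]
wrist_force: [3.9, -0.2, 6.1]
gripper_width: 0.665
grip_force: 34.8
[ 2.9476929  -0.22585093  5.69478341] [ 0.05641321 -0.54889787 -0.03043771]
```

View pics/s7c.png

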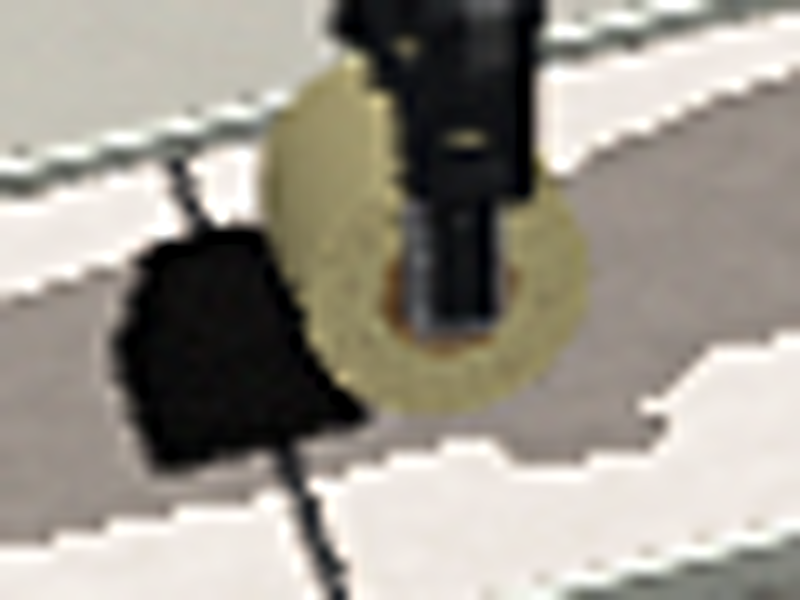

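The crop shows the roll touching the chock's uphill flank around (310,340), the chock on the line, and the force along x has risen to 3–4 N. Release gently, then withdraw straight up.

```bash
python3 -m pendant '[0,0,0,0,0,0,0.2, 0,0,0,0,0,0,-0.5, 0,0,0,0,0,0,-0.7, 0,0,0,0,0,0,-0.8, 0,0,0,0,0,0,-0.8, 0,0,0,0,0,-0.02,-0.8, 0,0,0,0,0,-0.06,-0.8, 0,0,0,0,0,-0.1,-0.8, 0,0,0,0,0,-0.14,-0.8, 0,0,0,0,0,-0.14,-0.8]'
python3 - <<'E'
from h import *
c=capture('wrist');b=capture('side')
cv2.imwrite('pics/fin.png',np.hstack([cv2.resize(c['frame'][:,:,::-1],(400,300)),cv2.resize(b['frame'][180:270,230:350,::-1],(400,300))]))
E
```

```text
t: 14.55
tcp_pos: [0.5378, 0.0229, 0.1946]
eef_rot: [-0.017, 1.0, -0.003, 0.005]
wrist_force: [1.4, -0.2, -0.2]
gripper_width: 0.898
grip_force: 0.0
```

View pics/fin.png

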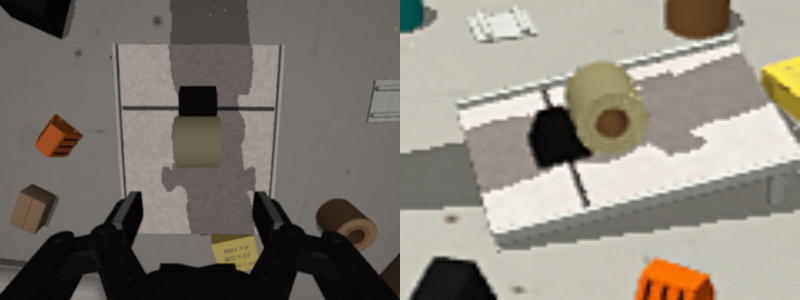

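Both views show the roll at (197,141) resting square against the chock at (198,100), centred between the rails. I'll let it settle, then hand it in.

```bash
python3 -m pendant '[0,0,0,0,0,0,-0.8, 0,0,0,0,0,0,-0.8, 0,0,0,0,0,0,-0.8, 0,0,0,0,0,0,-0.8, 0,0,0,0,0,0,-0.8, 0,0,0,0,0,0,-0.8, 0,0,0,0,0,0,-0.8, 0,0,0,0,0,0,-0.8]' && python3 -c "
from station import job_done
print(job_done())"
```

```text
t: 15.45
tcp_pos: [0.5352, 0.0225, 0.1895]
eef_rot: [-0.017, 1.0, -0.003, 0.0]
wrist_force: [-0.4, 0.7, -0.5]
gripper_width: 0.901
grip_force: 0.0
the job is handed in; nothing more can be done
None
```

I handed the job in at about 15 s of the 58 s allowed: the last pictures show the chock on the board's line and the label roll released and resting against its uphill side, midway between the rails; no verdict came back.

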